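# Unlatch the spring-jaw clamp and hold it open at the index

## Robot

A 6-joint arm with a two-finger parallel gripper is mounted at the origin on the work surface. World frame = base frame: x ahead of the robot, y to its left, z up, the work surface at z = 0. Lengths are in m, angles in rad, forces in N, time in s.
With the tool pointing down it reaches from about 0.25 to 0.775 m from the base axis. Payload 4 kg.
Tool frame: the origin (TCP) lies on the centre line of the jaws, within the pads' length; the fingertips stand 22 mm ahead of it and the grasp point (between the pads) lies 3 mm ahead of it; z points along the fingers, y is the direction in which the jaws open and shut (so a half turn about z gives the same grasp; the last joint's range is limited). The gripper opens to 94 mm and grips with 3 to 60 N. Pads are 16 mm wide; open, the fingers measure 119 mm over their backs; the gripper's body (75 mm by 177 mm) begins 78 mm behind the grasp point.
Start: joints at [-1.444, 0.087, 1.371, -0, 1.684, -0.103], TCP at [0.125, -0.536, 0.228] pointing down, gripper open.
Joint ranges: [-3.1, 3.1], [-0.76, 2.03], [0.27, 2.55], [-1.08, 4.22], [0.17, 2.65], [-2.57, 2.57]. Speed limits (rad/s): [2.79, 2.79, 3.14, 3.14, 3.14, 3.14].

## Interface

Orientations are given as [roll, pitch, yaw] about the fixed x, y, z axes, in that order (R = Rz(yaw) Ry(pitch) Rx(roll)).
In Python, from bench import robot gives the robot as it stands. The module is installed in compiled form; this text tells all that it offers.
- The arm moves only by the shell command python3 -m inch 'ROWS'. ROWS is JSON, a list of rows, each an object with "linear": the shift along the world's x, y, z scaled (see below), a list of three; "twist": the turn about the world's z scaled (see below); "gripper": the opening, from 0 (shut) to 1 (fully open). In form: [{"linear": [x, y, z], "twist": twist, "gripper": gripper}, ...]. A call has 1 to 10 rows; each row is the pose to reach, as a shift and turn from the pose commanded when the call began; what a row does not reach only later rows make up. The controller multiplies each number of a shift by 0.1 m and each number of a turn by 60 degrees. A row lasts 1/12 s, in which the tool goes at most 41.7 mm and 7.16 degrees, less where a joint would pass 70% of its speed; a pose out of reach is approached as far as the arm can. A call with a number of a shift or a turn outside -1 to 1 is refused whole. A call with a gripper value outside its range is refused whole. The fingers move at their own pace and stop on an object; the grip force is fixed at half the most. Time passes only in rows, so rows that repeat a pose let the fingers close. It gives the time, the measured TCP pose, the force and the opening at its end, in the units of the state.
- robot.get_obs(): the state, without advancing time (a new reading comes with each control period).
- robot.snapshot(name): name is "scene" or "top" or "wrist"; returns a dict with "image" (480x640x3 uint8, red, green, blue), "depth" (480x640 float32, m along the optical axis (not along the pixel's ray), 0 where there is no reading), "mtx" (3x3 intrinsics, pixels), "rvec" (rotation vector, rad) and "tvec" (3), from world to camera coordinates, as OpenCV has them; the wrist camera has in their place "hand_eye" (4x4, takes a point from camera to tool coordinates, whose origin is the TCP and whose axes are the flange's). Camera axes: x right, y down, z forward; pixel columns grow to the right and rows downward; lengths in m; the calibration is good to about 2 mm. A picture is of the moment at which its call begins: read the wrist's pose just before it.
- robot.close_job(): hands the job in, once; it reports no verdict.
The state is a dict: "time": time; "joint_positions": joint angles; "qvel": joint speeds; "joint_torque": joint torques, N m; "tool_pos": TCP position; "ee_rot": TCP orientation; "wrist_force": force on the tool from outside, world axes, zero at the start; "wrist_torque": the same for the moment, N m; "width": finger opening in m.
Only numpy, scipy, OpenCV 4.12 (cv2) and the standard library are available. Lean on these libraries where they do the work, as an engineer would, in place of code of your own. Each camera call takes 0.05 s, during which the arm holds its last target.

## Task

I want to lay a wing spar in the spring-jaw clamp on the bench: turn its latch knob clockwise until it clicks over past its detent, then draw the cross-bar handle out until its pointer lines up with the index clip on the scale, without pulling it well past the clip. The jaw springs back, so keep hold of the handle and finish while still holding it steady at the clip; leave everything else on the bench where it is.

Things in the scene. Friction and masses are not known exactly. Their poses are not given: they have to be found in the camera images.
- knob_grip (a point): latch knob: black bar grip 46 mm long, 12 mm thick, 74 to 100 mm above the bench, on an upright axis; this point is on the axis, 87 mm up. Its x axis is along the bar and turns with it; at joint 0 the bar lies along the clamp. Below: a steel neck, 16 mm diameter, and a steel tongue 62 mm long, top 58 mm up, which at joint 0 points away from the handle and blocks the slide
- knob (a joint): latch knob angle (rad): 0 latched, grows clockwise seen from above. A spring detent resists, at most about 0.12 N m, from 0.05 rad on, and turns it back to about 0 if let go before 0.6; beyond 0.6 it snaps over and rests at 1.12 to 1.25 (stop at 1.25), where the tongue is clear and the slide is free
- handle (a point): handle centre: level black round cross-bar, 14 mm diameter, 60 mm long, 72 mm above the bench, on a central post 10 mm thick and 16 mm wide. x axis along the clamp from handle to knob and jaws, y along the cross-bar; the pull is along -x, away from the knob. With the slide home it is 105 mm from the knob's axis, in line with it
- pointer (a point): tip of the thin black pointer arm that moves with the handle: 54 mm to the +y side of the handle's centre and level with the cross-bar along x, 27 mm above the bench; same axes as handle
- mark (a point): index clip: small fixed black upright tab, 6 mm thick along the scale, 14 mm wide, top 40 mm above the bench, just outside the pointer's path on the graduated aluminium strip beside the handle, 25 to 45 mm from the pointer's start in the pull direction. This point is on its middle line, on its side facing the pointer, 27 mm up; axes as handle. The pointer is at the mark when their x along the clamp agree
- servo: bystander: small black servo motor, 54 x 20 x 43 mm, origin under its centre
- glue: bystander: small white glue bottle, 36 mm diameter, 95 mm tall, origin under its centre
- tape: bystander: roll of tape lying flat, 84 mm diameter, 24 mm high, origin under its centre
- driver: bystander: screwdriver lying flat, 190 mm long
- spar: bystander: square wooden spar 12 x 260 x 12 mm lying beyond the jaws, origin under its centre
- tub: bystander: clear open parts tub 90 x 100 x 45 mm, origin under its centre
- ruler: bystander: wooden ruler 300 x 30 x 5 mm lying flat, origin under its centre
- drawbar: spring-return slide: steel drawbar carrying handle, pointer and moving jaw; origin at bench height on the clamp's centre line, 85 mm from the handle's centre towards the knob. Once unlatched it slides up to 52 mm along -x of handle; the spring pulls it back with about 4 N at home, about 12 N at 45 mm

How it is judged:
By the outcome, as a careful person would: the job done as asked, in the order asked, and still so for the second after the job is handed in, while the arm keeps its last pose, push and grip.
It also fails if it takes over 40 s, if anything falls off the work surface, if the arm or the gripper's body presses on something with over 40 N, if the wrist force passes 120 N, or if a joint passes its speed limit or range.

## Working session

There is one attempt and no reset: what is moved stays moved. The work goes in short steps, Python scripts to look and compute and a shell command to move; the robot and the scene stay as the last step left them, time stands still between calls to the robot, and variables do not carry over. Pictures are saved under pics/ and viewed, and the job is handed in when it is done.

```bash
mkdir -p pics; ls
python3 - <<'E'
from bench import robot
import cv2,numpy as np
o=robot.get_obs();print(o)
for n in("scene","top"):
    s=robot.snapshot(n);cv2.imwrite(f"pics/{n}0.png",s["image"][:,:,::-1]);np.savez(f"pics/{n}0.npz",**s)
    print(n,s["mtx"],s["rvec"],s["tvec"],(s["depth"]>0).mean())
E
```

```text
pics
{'time': 0.0, 'joint_positions': array([-1.44412622e+00,  8.79668366e-02,  1.37223386e+00, -1.74570450e-05,
        1.68359011e+00, -1.03089343e-01]), 'qvel': array([ 0.00114845, -0.00134066, -0.00138789,  0.00256579,  0.00041968,
       -0.0006623 ]), 'joint_torque': array([-6.20433493e-04, -3.40180349e+01, -3.02432477e+01,  7.16757914e-02,
        3.30715394e-02, -1.81300757e-04]), 'tool_pos': array([ 0.12519179, -0.53505573,  0.226308  ]), 'ee_rot': array([-3.13940439e+00, -2.08946116e-04,  2.29757276e-01]), 'wrist_force': array([ 0.78723923, -0.32698514, -0.35198007]), 'wrist_torque': array([-0.09245872,  0.03314652, -0.00850486]), 'width': 0.09424320630779362}
scene [[488.88552896   0.         328.6860145 ]
 [  0.         488.88552896 232.43792736]
 [  0.           0.           1.        ]] [ 2.23196713  0.72053013 -0.33491364] [-0.52876513 -0.12987253  1.25185877] 0.9957389322916667
top [[448.07635321   0.         313.10271896]
 [  0.         448.07635321 244.35630618]
 [  0.           0.           1.        ]] [ 2.20645581 -2.15586138  0.08637436] [0.06492188 0.61501021 1.00701616] 0.9961328125
```

View pics/scene0.png

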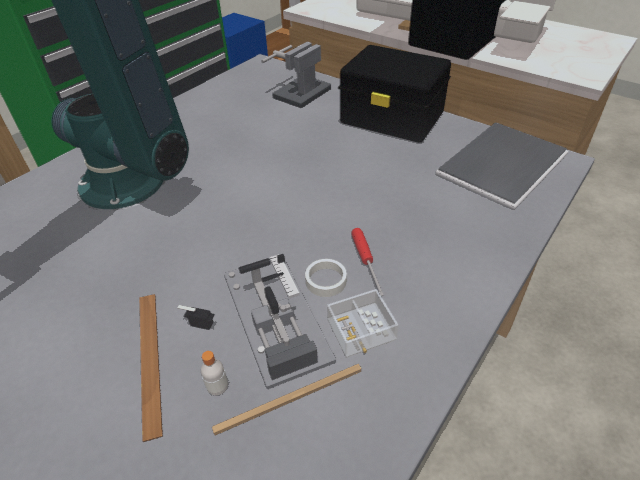

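View pics/top0.png

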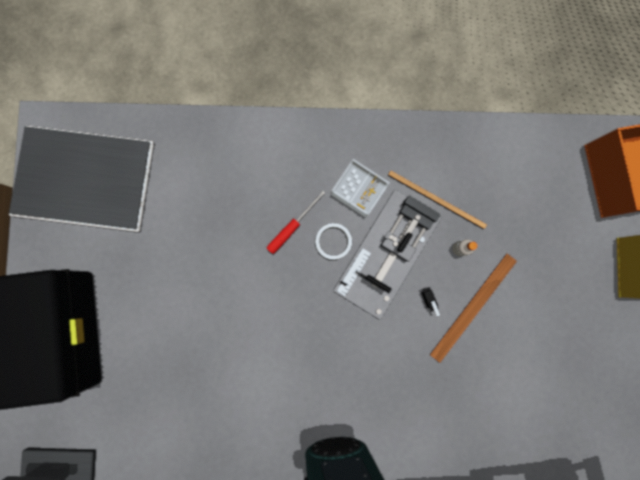

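The scene view shows the clamp at about (280,315), with its handle at (262,265) and the knob bar at (272,298). In the top view, the clamp is at about (390,255). I'll zoom in on both.

```bash
cat > h.py <<'E'
import numpy as np,cv2
def load(n): return dict(np.load(f"pics/{n}.npz"))
def pose(s):
    R,_=cv2.Rodrigues(s["rvec"]);return R,s["tvec"].reshape(3)
def plane(s,u,v,z):
    R,t=pose(s);d=R.T@np.linalg.inv(s["mtx"])@np.array([u,v,1.]);c=-R.T@t
    return c+d*(z-c[2])/d[2]
def wplane(s,T,u,v,z):  # T tool pose 4x4
    M=T@s["hand_eye"];d=M[:3,:3]@np.linalg.inv(s["mtx"])@np.array([u,v,1.]);c=M[:3,3]
    return c+d*(z-c[2])/d[2]
def depthpt(s,u,v):
    R,t=pose(s);p=np.linalg.inv(s["mtx"])@np.array([u,v,1.])*s["depth"][int(v),int(u)]
    return R.T@(p-t)
E
python3 - <<'E'
from h import *
for n,(x0,y0,w,h) in {"top0":(325,180,130,150),"scene0":(215,240,130,150)}.items():
    s=load(n);c=s["image"][y0:y0+h,x0:x0+w,::-1]
    cv2.imwrite(f"pics/{n}_c.png",cv2.resize(c,None,fx=4,fy=4,interpolation=cv2.INTER_CUBIC))
    R,t=pose(s);print(-R.T@t)
s=load("top0")
for u,v,z in [(375,283,.072),(405,242,.087)]: print(plane(s,u,v,z),depthpt(s,u,v))
E
```

```text
[0.53209833 0.07852551 1.05225428]
[ 1.02956251 -0.49089914  0.75008593]
[ 0.52821529 -0.05771861  0.072     ] [ 0.52824061 -0.05683009  0.0783928 ]
[ 0.61810597 -0.1194149   0.087     ] [ 0.61700359 -0.11687787  0.09937181]
```

View pics/top0_c.png

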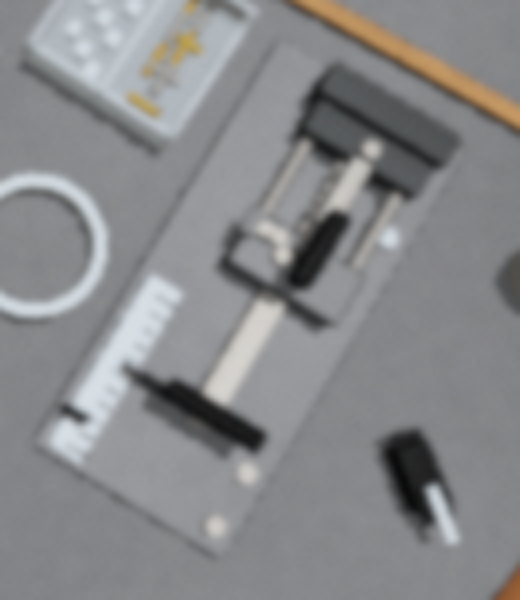

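View pics/scene0_c.png

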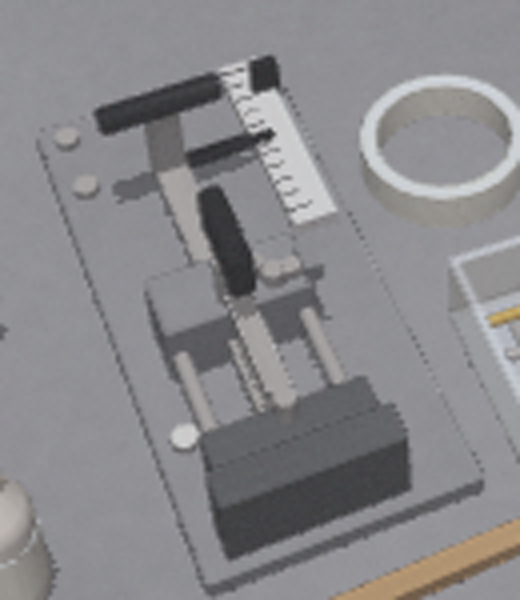

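The top crop shows the knob bar centred at about (405,242), the cross-bar at about (379,283), the pointer tip at about (356,272) and the clip at about (343,282). Next I'll measure these with colour and depth masks.

Run:
```python
from h import *
s=load("top0");im=s["image"].astype(int);R,t=pose(s)
v,u=np.mgrid[:480,:640];K=np.linalg.inv(s["mtx"])
P=(np.stack([u,v,np.ones_like(u)],-1)@K.T)*s["depth"][...,None];P=(P-t)@R
roi=(u>325)&(u<455)&(v>180)&(v<330)
dark=(im.max(-1)<60)&roi
n,l,st,c=cv2.connectedComponentsWithStats(dark.astype(np.uint8))
for i in range(1,n):
    if st[i,4]>4: 
        q=P[l==i];print(i,st[i],c[i],np.median(q,0).round(3),q[:,2].min().round(3),q[:,2].max().round(3))
def rect(mask,z):
    vv,uu=np.nonzero(mask);W=np.array([plane(s,a,b,z)[:2] for a,b in zip(uu,vv)])
    r=cv2.minAreaRect((W*1000).astype(np.float32));m=W.mean(0);w,V=np.linalg.eigh(np.cov(W.T))
    print(len(W),"rect",r,"mean",m,"axis",np.degrees(np.arctan2(V[1,1],V[0,1])))
Z=P[...,2]
dk=(im.max(-1)<75)&roi
rect(dk&(Z>.088)&(Z<.11)&(u<430)&(np.hypot(P[...,0]-.617,P[...,1]+.117)<.04),.1)
rect(dk&(Z>.06)&(Z<.088)&(np.hypot(P[...,0]-.528,P[...,1]+.065)<.05),.079)
```

```text
1 [402 201  32  21  81] [415.88888889 210.25925926] [ 0.697 -0.151  0.045] 0.011 0.053
2 [400 211  12   9  32] [405.625   216.03125] [ 0.681 -0.132  0.035] 0.011 0.049
3 [418 223   9   6  20] [421.   225.45] [ 0.662 -0.166  0.035] 0.016 0.048
4 [397 234  14  18 115] [403.36521739 242.52173913] [ 0.617 -0.114  0.099] 0.052 0.103
5 [381 245   6   5   7] [383.14285714 247.        ] [ 0.61  -0.081  0.031] 0.02 0.033
7 [398 256   6   4   6] [400.5        257.66666667] [ 0.588 -0.121  0.026] 0.024 0.031
8 [361 275  30  17 156] [376.16666667 282.91025641] [ 0.528 -0.059  0.077] 0.012 0.082
9 [421 288  14  23 182] [427.34065934 297.51648352] [ 0.499 -0.183  0.032] -0.003 1.052
106 rect ((616.733642578125, -115.35508728027344), (10.918336868286133, 44.716400146484375), 59.75209426879883) mean [ 0.61686994 -0.11558781] axis 149.04782609782328
152 rect ((527.0513916015625, -63.4661750793457), (57.92945098876953, 12.657332420349121), 59.22336196899414) mean [ 0.52730316 -0.06305658] axis 60.174467984399065
```

Knob at (0.617,-0.1155) and handle at (0.527,-0.063) are 104 mm apart, against 105 expected. The clamp's x axis is at about -30°. For the clockwise turn to stay within joint 6's range, the knob grasp needs yaw of about 150°. I'll move above the knob with +136.6° of twist.

```bash
python3 -m inch '[{"linear":[0.98,0.84,0],"twist":0.455,"gripper":1},{"linear":[0.98,0.84,0],"twist":0.455,"gripper":1},{"linear":[0.98,0.84,0],"twist":0.455,"gripper":1},{"linear":[0.98,0.84,0],"twist":0.455,"gripper":1}]'
python3 -m inch '[{"linear":[0.98,0.84,0],"twist":0.455,"gripper":1},{"linear":[0.98,0.84,0],"twist":0.455,"gripper":1},{"linear":[0.98,0.84,0],"twist":0.455,"gripper":1},{"linear":[0.98,0.84,0],"twist":0.455,"gripper":1}]'
python3 -m inch '[{"linear":[0.98,0.84,0],"twist":0.455,"gripper":0.6},{"linear":[0.98,0.84,0],"twist":0.455,"gripper":0.6},{"linear":[0.98,0.84,0],"twist":0.455,"gripper":0.6},{"linear":[0.98,0.84,0],"twist":0.455,"gripper":0.6}]'
python3 -m inch '[{"linear":[0.98,0.84,0],"twist":0.455,"gripper":0.6},{"linear":[0.98,0.84,0],"twist":0.455,"gripper":0.6},{"linear":[0.98,0.84,0],"twist":0.455,"gripper":0.6},{"linear":[0.98,0.84,0],"twist":0.455,"gripper":0.6}]'
```

```text
time: 0.43
tool_pos: [0.2273, -0.4475, 0.2273]
ee_rot: [-3.141, -0.004, 0.718]
wrist_force: [0.9, -0.6, 0.4]
width: 0.0942
time: 0.77
tool_pos: [0.3252, -0.3631, 0.2272]
ee_rot: [3.14, -0.004, 1.196]
wrist_force: [-0.5, -0.4, 0.7]
width: 0.094
time: 1.1
tool_pos: [0.423, -0.2789, 0.2269]
ee_rot: [3.14, -0.003, 1.672]
wrist_force: [-0.7, -0.2, -0.2]
width: 0.0708
time: 1.43
tool_pos: [0.5208, -0.1947, 0.2263]
ee_rot: [3.139, -0.003, 2.148]
wrist_force: [-1.6, 0.4, -0.7]
width: 0.0568
```

```bash
python3 -m inch '[{"linear":[0.7,0.8,0],"twist":0.455,"gripper":0.5},{"linear":[0.7,0.8,0],"twist":0.455,"gripper":0.5},{"linear":[0.7,0.8,0],"twist":0.455,"gripper":0.5},{"linear":[0.7,0.8,0],"twist":0.455,"gripper":0.5},{"linear":[0.7,0.8,0],"twist":0.455,"gripper":0.5}]'
python3 - <<'E'
from bench import robot
import cv2,numpy as np
o=robot.get_obs();s=robot.snapshot("wrist");print(o["tool_pos"],o["ee_rot"],o["width"],s["hand_eye"],s["mtx"])
cv2.imwrite("pics/w1.png",s["image"][:,:,::-1]);np.savez("pics/w1.npz",pos=o["tool_pos"],rot=o["ee_rot"],**s)
E
```

```text
time: 1.85
tool_pos: [0.5877, -0.118, 0.2263]
ee_rot: [-3.141, -0.002, 2.617]
wrist_force: [-0.2, 0.1, -0.7]
width: 0.0469
[ 0.58772732 -0.11801298  0.22625102] [-3.14107187e+00 -2.02493648e-03  2.61655041e+00] 0.04694429074097833 [[ 1.30046095e-04 -9.74043005e-01 -2.26362997e-01  6.45759060e-02]
 [ 9.99999679e-01 -5.21549498e-05  7.98925707e-04  9.72077670e-04]
 [-7.89993948e-04 -2.26363029e-01  9.74042687e-01 -1.57401688e-01]
 [ 0.00000000e+00  0.00000000e+00  0.00000000e+00  1.00000000e+00]] [[351.72416769   0.         326.71681909]
 [  0.         351.72416769 237.67278294]
 [  0.           0.           1.        ]]
```

View pics/w1.png

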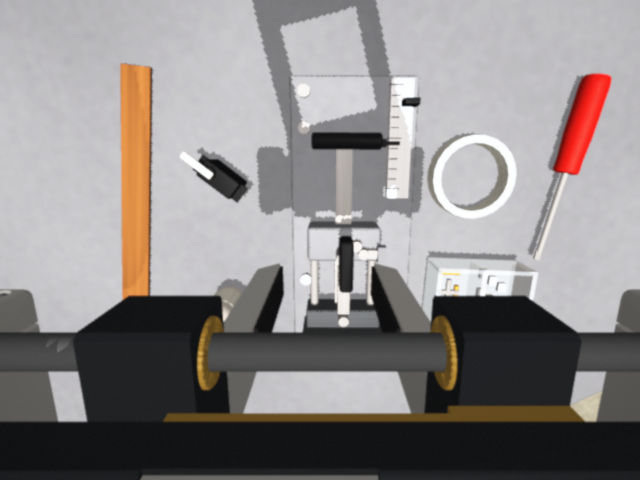

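The wrist view is clear. The knob bar spans (346,237)–(346,292), the cross-bar (312–383,141), the pointer tip is at (399,143), and the clip is at (404–420,101) on the strip. I'll cast rays from these.

```bash
cat >> h.py <<'E'
from scipy.spatial.transform import Rotation as Rn
def Tw(s):
    T=np.eye(4);T[:3,:3]=Rn.from_euler("xyz",s["rot"]).as_matrix();T[:3,3]=s["pos"];return T
def wgrid(s):
    v,u=np.mgrid[:480,:640];P=(np.stack([u,v,np.ones_like(u)],-1)@np.linalg.inv(s["mtx"]).T)*s["depth"][...,None]
    M=Tw(s)@s["hand_eye"];return P@M[:3,:3].T+M[:3,3]
E
cat > meas.py <<'E'
from h import *
import sys
s=load(sys.argv[1]);T=Tw(s);P=wgrid(s);Z=P[...,2];im=s["image"].astype(int);v,u=np.mgrid[:480,:640]
dk=im.max(-1)<70
def comp(mask,z,name):
    n,l,st,c=cv2.connectedComponentsWithStats(mask.astype(np.uint8));i=1+np.argmax(st[1:,4]);vv,uu=np.nonzero(l==i)
    W=np.array([wplane(s,T,a,b,z)[:2] for a,b in zip(uu,vv)]);r=cv2.minAreaRect((W*1000).astype(np.float32))
    w,V=np.linalg.eigh(np.cov(W.T));print(name,st[i],"z med",np.median(Z[l==i]).round(4),"rect",np.round(r[0],1),np.round(r[1],1),round(r[2],1),"ax",np.degrees(np.arctan2(V[1,1],V[0,1])).round(1));return W,r
E
cat > m1.py <<'E'
from meas import *
comp(dk&(Z>.085)&(Z<.11)&(u>330)&(u<360)&(v>225)&(v<300),.1,"knob")
comp(dk&(Z>.06)&(Z<.09)&(u>300)&(u<387)&(v>125)&(v<155),.076,"handle")
W,_=comp(dk&(u>387)&(u<405)&(v>135)&(v<150),.027,"ptr")
comp(dk&(u>395)&(u<425)&(v>92)&(v<112),.040,"clip")
print(depth:=P[101,412],P[143,396])
for r in range(136,150):print(r,im[r,384:404].max(-1))
for r in range(94,110):print(r,im[r,398:424].max(-1),(Z[r,398:424]*1000).astype(int))
E
python3 m1.py w1
```

```text
knob [339 237  14  55 673] z med 0.0998 rect [ 617.2 -115.5] [11.  47.6] 60.4 ax 150.4
handle [ 312  133   71   16 1115] z med 0.078 rect [529.8 -63.4] [59.2 12.2] 59.9 ax 59.9
ptr [388 142  11   3  22] z med 0.0291 rect [553.5 -21.9] [9.8 1.9] 65.5 ax 60.9
clip [403  98  17   8 106] z med 0.0398 rect [528.7   7.1] [14.7  6.1] 59.9 ax 61.2
[0.52880592 0.0083974  0.03916892] [ 0.55528171 -0.01989798  0.02923412]
136 [133 136 133 123 135 187 222 229 229 228 228 228 227 227 229 230 230 233
 235 234]
137 [129 130 127 113 120 170 198 204 202 202 202 202 201 199 203 204 211 226
 234 234]
138 [107 110 108  98 111 158 181 184 183 183 183 182 182 181 183 185 191 215
 231 234]
139 [ 66  72  87 102 131 190 215 219 216 215 216 216 214 215 217 219 220 227
 233 234]
140 [ 41  48  74  98 130 191 216 219 216 215 217 216 214 216 218 223 229 233
 235 234]
141 [ 33  36  51  63  83 123 143 144 142 142 142 142 141 141 148 173 217 232
 235 234]
142 [ 36  34  37  39  45  54  61  60  59  60  59  59  59  60  72 129 208 232
 235 233]
143 [ 34  34  35  35  36  38  39  38  40  38  39  36  38  39  51 121 207 232
[... 2924 characters left out ...]
4  78  86
 108 134 168 191 200 202 201 201] [19 21 19 18 20 22 20 21 21 20 22 20 20 20 23 21 23 22 12 11  0  0  0  0
  0  0]
107 [212 228 249 252 251 251 250 250 251 250 251 251 250 249 240 200 164 170
 170 170 187 199 201 202 201 202] [20 20 19 19 20 20 19 19 21 19 18 20 20 20 20 12 10 11 12 11  0 -1  1  0
  0  0]
108 [230 232 245 253 254 254 254 254 254 254 254 254 254 254 251 232 208 202
 192 177 190 201 202 203 202 203] [19 20 19 19 18 20 20 20 20 19 19 19 20 20 19 11 13 13 12  0  0  0  0  0
  0  1]
109 [231 232 239 251 254 254 254 254 254 254 254 254 254 254 252 237 219 210
 194 177 189 200 203 202 202 202] [21 20 20 21 20 20 21 20 19 19 21 20 20 22 21 11 12 12 11  2  0  0 -1  1
  0  0]
```

All consistent: knob axis (0.617,-0.1155), bar at 150°, pointer about 36 mm from the clip (25–45 expected). I'll go down onto the knob.

```bash
python3 -m inch '[{"linear":[0.295,0.025,-0.2],"twist":0,"gripper":0.5},{"linear":[0.295,0.025,-0.5],"twist":0,"gripper":0.5},{"linear":[0.295,0.025,-0.8],"twist":0,"gripper":0.5},{"linear":[0.295,0.025,-0.8],"twist":0,"gripper":0.5}]'
python3 -m inch '[{"linear":[0,0,-0.3],"twist":0,"gripper":0.5},{"linear":[0,0,-0.54],"twist":0,"gripper":0.5},{"linear":[0,0,-0.54],"twist":0,"gripper":0.5}]'
python3 - <<'E'
from bench import robot
import cv2,numpy as np
o=robot.get_obs();s=robot.snapshot("wrist");print(o["tool_pos"],o["ee_rot"],o["width"])
cv2.imwrite("pics/w2.png",s["image"][:,:,::-1]);np.savez("pics/w2.npz",pos=o["tool_pos"],rot=o["ee_rot"],**s)
E
```

```text
time: 2.23
tool_pos: [0.6125, -0.1169, 0.1393]
ee_rot: [-3.138, -0.014, 2.608]
wrist_force: [-0.6, 0.2, -1.9]
width: 0.047
time: 2.48
tool_pos: [0.6134, -0.1171, 0.0892]
ee_rot: [-3.139, -0.009, 2.609]
wrist_force: [-1.4, 1.1, -0.3]
width: 0.0473
[ 0.61344327 -0.11711556  0.08915095] [-3.13923277 -0.00877775  2.60911535] 0.047326172702964256
```

View pics/w2.png

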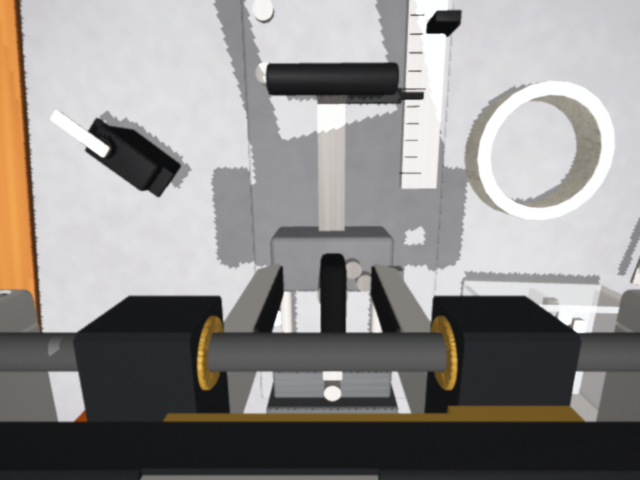

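The bar (column ~333) sits between the fingers, slightly right of the centre line (~327). The TCP is about 4 mm short, so I'll correct that and recheck before closing.

```bash
python3 -m inch '[{"linear":[0.03,0.015,0.02],"twist":0.01,"gripper":0.5},{"linear":[0.03,0.015,0.02],"twist":0.01,"gripper":0.5},{"linear":[0.03,0.015,0.02],"twist":0.01,"gripper":0.5}]'
```

```text
time: 2.78
tool_pos: [0.6215, -0.1161, 0.0989]
ee_rot: [3.14, 0.005, 2.622]
wrist_force: [-0.9, 0.9, 0.3]
width: 0.0469
```

```bash
python3 -m inch '[{"linear":[0,0,0],"twist":0,"gripper":0.5},{"linear":[0,0,0],"twist":0,"gripper":0.5},{"linear":[0,0,0],"twist":0,"gripper":0.5}]'; python3 -m inch '[{"linear":[0,0,0],"twist":0,"gripper":0.5},{"linear":[0,0,0],"twist":0,"gripper":0.5}]'
```

```text
time: 3.03
tool_pos: [0.62, -0.1156, 0.0962]
ee_rot: [3.141, 0.001, 2.623]
wrist_force: [0.3, -0.4, -0.1]
width: 0.0474
time: 3.2
tool_pos: [0.6197, -0.1156, 0.0955]
ee_rot: [3.142, -0.0, 2.623]
wrist_force: [0.1, 0.4, 0.1]
width: 0.047
```

```bash
python3 -m inch '[{"linear":[-0.025,0,-0.04],"twist":0,"gripper":0.5},{"linear":[-0.025,0,-0.04],"twist":0,"gripper":0.5},{"linear":[-0.025,0,-0.04],"twist":0,"gripper":0},{"linear":[-0.025,0,-0.04],"twist":0,"gripper":0},{"linear":[-0.025,0,-0.04],"twist":0,"gripper":0},{"linear":[-0.025,0,-0.04],"twist":0,"gripper":0}]'; python3 -m inch '[{"linear":[0,0,0],"twist":0,"gripper":0},{"linear":[0,0,0],"twist":0,"gripper":0},{"linear":[0,0,0],"twist":0,"gripper":0},{"linear":[0,0,0],"twist":0,"gripper":0}]'
```

```text
time: 3.7
tool_pos: [0.6174, -0.1156, 0.0916]
ee_rot: [3.141, 0.0, 2.623]
wrist_force: [0.0, -0.2, 0.1]
width: 0.0238
time: 4.03
tool_pos: [0.6171, -0.1159, 0.0916]
ee_rot: [-3.141, 0.0, 2.623]
wrist_force: [-1.1, -1.2, 1.5]
width: 0.0147
```

```bash
python3 -m inch '[{"linear":[0,0,0],"twist":0,"gripper":0},{"linear":[0,0,0],"twist":0,"gripper":0},{"linear":[0,0,0],"twist":0,"gripper":0}]'; python3 -m inch '[{"linear":[0,0,0],"twist":-0.1,"gripper":0},{"linear":[0,0,0],"twist":-0.2,"gripper":0},{"linear":[0,0,0],"twist":-0.3,"gripper":0},{"linear":[0,0,0],"twist":-0.4,"gripper":0},{"linear":[0,0,0],"twist":-0.4,"gripper":0}]'
```

```text
time: 4.28
tool_pos: [0.6172, -0.1159, 0.0916]
ee_rot: [-3.141, 0.0, 2.622]
wrist_force: [-1.0, -2.1, 0.9]
width: 0.0147
time: 4.7
tool_pos: [0.6176, -0.1154, 0.0916]
ee_rot: [3.141, 0.0, 2.202]
wrist_force: [0.3, -0.8, 0.7]
width: 0.0147
```

```bash
python3 -m inch '[{"linear":[0,0,0],"twist":-0.1,"gripper":0},{"linear":[0,0,0],"twist":-0.2,"gripper":0},{"linear":[0,0,0],"twist":-0.3,"gripper":0},{"linear":[0,0,0],"twist":-0.4,"gripper":0},{"linear":[0,0,0],"twist":-0.5,"gripper":0},{"linear":[0,0,0],"twist":-0.6,"gripper":0},{"linear":[0,0,0],"twist":-0.7,"gripper":0},{"linear":[0,0,0],"twist":-0.75,"gripper":0},{"linear":[0,0,0],"twist":-0.75,"gripper":0},{"linear":[0,0,0],"twist":-0.75,"gripper":0}]'
python3 - <<'E'
from bench import robot
import cv2,numpy as np
o=robot.get_obs();s=robot.snapshot("wrist");print(o["tool_pos"],o["ee_rot"],o["width"],o["wrist_torque"])
cv2.imwrite("pics/w3.png",s["image"][:,:,::-1]);np.savez("pics/w3.npz",pos=o["tool_pos"],rot=o["ee_rot"],**s)
E
```

```text
time: 5.53
tool_pos: [0.6192, -0.115, 0.0916]
ee_rot: [3.137, -0.002, 1.422]
wrist_force: [5.7, 0.1, -2.7]
width: 0.0149
[ 0.61918917 -0.11495125  0.09164032] [ 3.13703378e+00 -1.58186441e-03  1.42231976e+00] 0.01487338772253968 [ 0.02535091 -1.15315114  0.00891216]
```

View pics/w3.png

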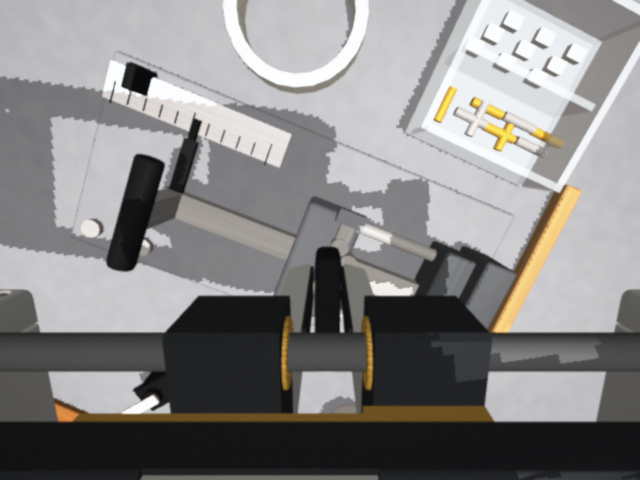

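The picture shows the knob bar (327,275) in the fingers, turned about 69° (1.20 rad) relative to the clamp. I'll release, rise, and check that it stays.

```bash
python3 -m inch '[{"linear":[0,0,0],"twist":0,"gripper":0.5},{"linear":[0,0,0],"twist":0,"gripper":0.5},{"linear":[0,0,0],"twist":0,"gripper":0.5},{"linear":[0,0,0],"twist":0,"gripper":0.5},{"linear":[0,0,0.2],"twist":0,"gripper":0.5},{"linear":[0,0,0.5],"twist":0,"gripper":0.5},{"linear":[0,0,0.8],"twist":0,"gripper":0.5},{"linear":[0,0,0.8],"twist":0,"gripper":0.5}]'
python3 -m inch '[{"linear":[-0.35,0.2,0],"twist":-0.12,"gripper":0.5},{"linear":[-0.65,0.4,0],"twist":-0.24,"gripper":0.5},{"linear":[-0.92,0.53,0],"twist":-0.36,"gripper":0.5},{"linear":[-0.92,0.53,0],"twist":-0.36,"gripper":0.5},{"linear":[-0.92,0.53,0],"twist":-0.36,"gripper":0.5},{"linear":[-0.92,0.53,0],"twist":-0.36,"gripper":0.5},{"linear":[-0.92,0.53,0],"twist":-0.36,"gripper":0.5}]'
python3 - <<'E'
from bench import robot
import cv2,numpy as np
o=robot.get_obs();s=robot.snapshot("wrist");print(o["tool_pos"],o["ee_rot"],o["width"])
cv2.imwrite("pics/w4.png",s["image"][:,:,::-1]);np.savez("pics/w4.npz",pos=o["tool_pos"],rot=o["ee_rot"],**s)
s=robot.snapshot("scene");cv2.imwrite("pics/s4.png",cv2.resize(s["image"][200:420,180:420,::-1],None,fx=2.5,fy=2.5,interpolation=2))
E
```

```text
time: 6.25
tool_pos: [0.6201, -0.1164, 0.1794]
ee_rot: [3.129, 0.002, 1.419]
wrist_force: [1.2, -0.0, 0.8]
width: 0.0469
time: 6.83
tool_pos: [0.5262, -0.0632, 0.1717]
ee_rot: [3.14, -0.0, 1.042]
wrist_force: [0.3, 0.0, 0.1]
width: 0.0471
[ 0.52623846 -0.06317595  0.17171749] [ 3.14048865e+00 -1.34627324e-04  1.04193650e+00] 0.04711552048591591
```

View pics/w4.png

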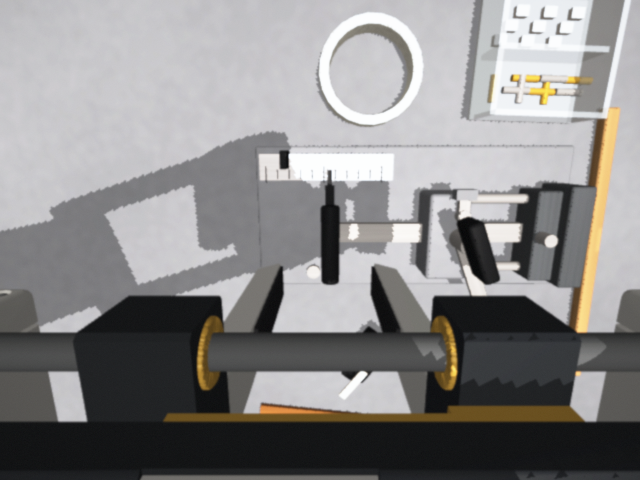

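View pics/s4.png

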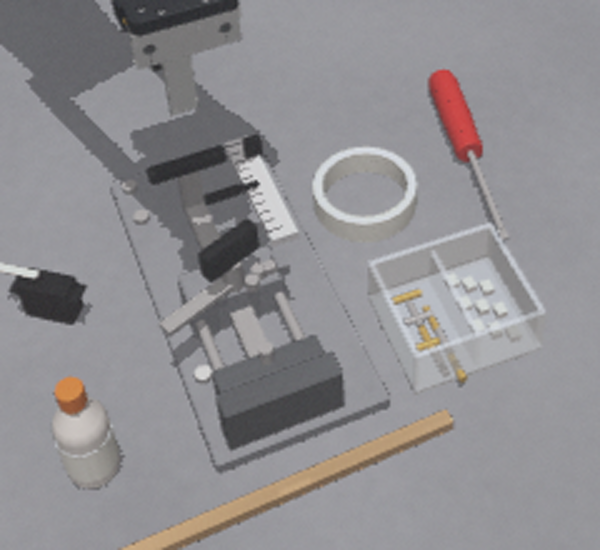

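The knob stays over: its bar runs (463,222)–(493,278) and the tongue now sticks out sideways. The cross-bar is at column 330, rows 205–283, the pointer tip at (330,172), and the clip at (284,159). I'll measure these from this view.

```bash
cat > m4.py <<'E'
from meas import *
e=np.array([.866,-.5])
_,k=comp(dk&(Z>.085)&(u>450)&(u<510)&(v>205)&(v<292),.1,"knob")
_,h=comp(dk&(Z>.06)&(u>315)&(u<345)&(v>200)&(v<290),.077,"handle")
_,p=comp(dk&(Z<.045)&(u>320)&(u<340)&(v>165)&(v<203),.029,"ptr")
_,c=comp(dk&(Z>.037)&(u>270)&(u<300)&(v>145)&(v<180),.040,"clip")
for n,r in zip("khpc",(k,h,p,c)):print(n,e@np.array(r[0]))
E
python3 m4.py w4
```

```text
knob [ 460  218   39   66 1437] z med 0.0994 rect [ 617.7 -112.7] [48.8 15.3] 81.1 ax 83.3
handle [ 321  204   18   80 1372] z med 0.078 rect [529.9 -62.3] [60.2 12.7] 60.1 ax 60.1
ptr [325 182   9  21 151] z med 0.029 rect [547.  -33.1] [17.   6.8] 59.9 ax 60.7
clip [280 151   7  17 111] z med 0.0399 rect [528.9   9.4] [12.6  4.8] 58.2 ax 60.9
k 591.2443191528321
h 490.02065187072753
p 490.2091990509033
c 453.3112836837769
```

The knob is at about 1.17 rad, inside the rest range. The pull comes to about 36.5 mm. I'll go down over the cross-bar.

```bash
python3 -m inch '[{"linear":[0.023,0.002,-0.3],"twist":0.005,"gripper":0.5},{"linear":[0.023,0.002,-0.6],"twist":0.005,"gripper":0.5},{"linear":[0.023,0.002,-0.8],"twist":0.005,"gripper":0.5},{"linear":[0.023,0.002,-0.92],"twist":0.005,"gripper":0.5},{"linear":[0.023,0.002,-0.96],"twist":0.005,"gripper":0.5},{"linear":[0.023,0.002,-0.96],"twist":0.005,"gripper":0.5},{"linear":[0.023,0.002,-0.96],"twist":0.005,"gripper":0.5},{"linear":[0.023,0.002,-0.96],"twist":0.005,"gripper":0.5},{"linear":[0.023,0.002,-0.96],"twist":0.005,"gripper":0.5}]'
```

```text
time: 7.68
tool_pos: [0.5288, -0.0626, 0.0773]
ee_rot: [3.138, -0.001, 1.047]
wrist_force: [-0.3, 1.0, 0.3]
width: 0.0468
```

```bash
python3 -m inch '[{"linear":[0,0,-0.02],"twist":0,"gripper":0},{"linear":[0,0,-0.02],"twist":0,"gripper":0},{"linear":[0,0,-0.02],"twist":0,"gripper":0},{"linear":[0,0,-0.02],"twist":0,"gripper":0},{"linear":[0,0,-0.02],"twist":0,"gripper":0},{"linear":[0,0,-0.02],"twist":0,"gripper":0},{"linear":[0,0,-0.02],"twist":0,"gripper":0},{"linear":[0,0,-0.02],"twist":0,"gripper":0},{"linear":[0,0,-0.02],"twist":0,"gripper":0},{"linear":[0,0,-0.02],"twist":0,"gripper":0}]'
python3 - <<'E'
from bench import robot
import cv2,numpy as np
o=robot.get_obs();s=robot.snapshot("wrist");print(o["tool_pos"],o["ee_rot"],o["width"])
cv2.imwrite("pics/w5.png",s["image"][:,:,::-1]);np.savez("pics/w5.npz",pos=o["tool_pos"],rot=o["ee_rot"],**s)
E
```

```text
time: 8.52
tool_pos: [0.5281, -0.0627, 0.0736]
ee_rot: [3.14, -0.0, 1.046]
wrist_force: [4.2, -2.4, -1.9]
width: 0.013
[ 0.52810881 -0.06266421  0.07361864] [ 3.14022662e+00 -1.15774851e-04  1.04645995e+00] 0.013008599241055806
```

View pics/w5.png

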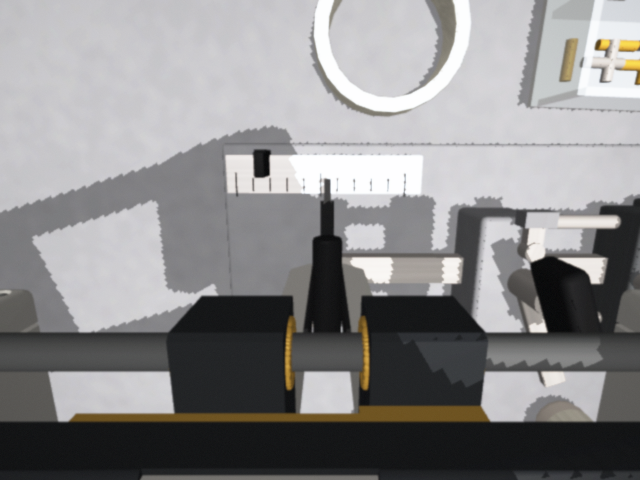

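The cross-bar is gripped (width 13 mm). The pointer tip is at (327,180) and the clip at (262,163). I'll pull 30 mm first, then look.

```bash
python3 -m inch '[{"linear":[-0.035,0.02,0],"twist":0,"gripper":0},{"linear":[-0.07,0.04,0],"twist":0,"gripper":0},{"linear":[-0.105,0.06,0],"twist":0,"gripper":0},{"linear":[-0.14,0.08,0],"twist":0,"gripper":0},{"linear":[-0.175,0.1,0],"twist":0,"gripper":0},{"linear":[-0.21,0.12,0],"twist":0,"gripper":0},{"linear":[-0.24,0.14,0],"twist":0,"gripper":0},{"linear":[-0.26,0.15,0],"twist":0,"gripper":0},{"linear":[-0.26,0.15,0],"twist":0,"gripper":0},{"linear":[-0.26,0.15,0],"twist":0,"gripper":0}]'
cat > look.py <<'E'
import sys
from bench import robot
import cv2,numpy as np
n=sys.argv[1]
o=robot.get_obs();s=robot.snapshot("wrist");print(o["tool_pos"],o["ee_rot"],o["width"],o["wrist_force"])
cv2.imwrite(f"pics/{n}.png",s["image"][:,:,::-1]);np.savez(f"pics/{n}.npz",pos=o["tool_pos"],rot=o["ee_rot"],**s)
c=s["image"][100:300,200:400,::-1];cv2.imwrite(f"pics/{n}_c.png",cv2.resize(c,None,fx=3,fy=3,interpolation=cv2.INTER_CUBIC))
E
python3 look.py w6
```

```text
time: 9.4
tool_pos: [0.5031, -0.0481, 0.0736]
ee_rot: [3.137, -0.001, 1.047]
wrist_force: [8.8, -2.9, -5.0]
width: 0.0135
[ 0.50309193 -0.0480828   0.07364651] [ 3.13710342e+00 -5.75105395e-04  1.04652270e+00] 0.013465492847223821 [ 8.82226671 -2.90482284 -5.00477961]
```

View pics/w6.png

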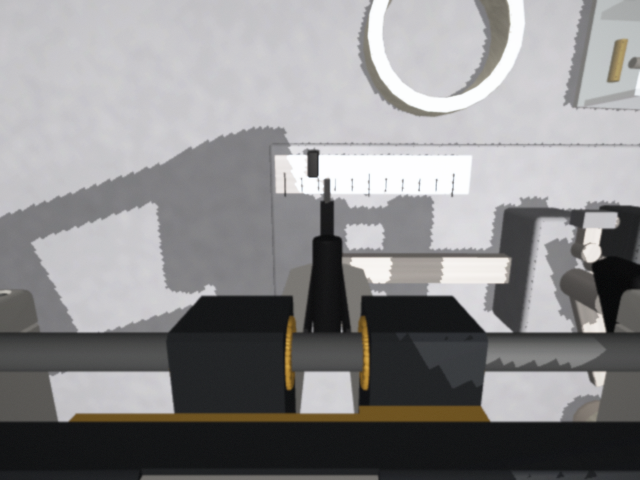

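The pointer tip is at (327,182) and the clip at (313,163), so roughly 7 mm remain. I'll measure that with subpixel profiles.

```bash
cat > m6.py <<'E'
from h import *
import sys
s=load(sys.argv[1]);T=Tw(s);P=wgrid(s);im=s["image"].max(-1).astype(float);e=np.array([np.cos(np.radians(30)),-np.sin(np.radians(30))])
def cen(r0,r1,c0,c1,z):
    o=[]
    for r in range(r0,r1):
        a=im[r,c0:c1];bg=max(a[:3].mean(),a[-3:].mean());w=np.clip(bg-25-a,0,None)
        if w.sum()>150:
            # half-level edges
            lv=(bg+a.min())/2;i=np.nonzero(a<lv)[0];l,h=i[0],i[-1]
            L=l-(lv-a[l])/(a[l-1]-a[l]) if l>0 else l;H=h+(lv-a[h])/(a[h+1]-a[h]) if h<len(a)-1 else h
            X=[e@wplane(s,T,c0+q,r,z)[:2]*1000 for q in(L,H)]
            o.append((r,L+c0,H+c0,np.mean(X),X[1]-X[0],np.median(P[r,int(c0+(L+H)/2)-1:int(c0+(L+H)/2)+2,2])))
    return np.array(o)
np.set_printoptions(suppress=True,precision=2,linewidth=120)
pc,cc=int(sys.argv[2]),int(sys.argv[3])
p=cen(180,205,pc-14,pc+14,.029);c=cen(148,180,cc-14,cc+14,.040)
print("ptr");print(p[::3]);print("clip");print(c[::2])
E
python3 m6.py w6 327 313
```

```text
ptr
[[180.   323.34 329.5  460.36   3.5    0.03]
 [183.   323.4  329.48 460.37   3.46   0.03]
 [186.   323.65 329.48 460.44   3.33   0.03]
 [189.   323.35 329.48 460.35   3.5    0.03]
 [192.   323.53 329.65 460.45   3.5    0.03]
 [195.   321.88 329.97 460.07   4.64   0.03]
 [198.   322.86 330.01 460.36   4.11   0.03]
 [201.   320.04 333.3  460.5    7.63   0.03]
 [204.   319.96 333.42 460.51   7.76   0.03]]
clip
[[149.   304.97 317.16 452.24   6.42   0.04]
 [151.   306.02 318.63 452.9    6.65   0.04]
 [153.   305.51 318.77 452.79   7.     0.04]
 [155.   306.74 318.29 452.97   6.1    0.04]
 [157.   307.16 318.01 453.     5.74   0.04]
 [159.   307.09 317.99 452.97   5.78   0.04]
 [161.   307.05 317.97 452.94   5.8    0.04]
 [163.   307.12 317.98 452.95   5.77   0.04]
 [165.   307.11 317.98 452.94   5.78   0.04]
 [167.   307.01 317.98 452.9    5.84   0.04]
 [169.   307.08 317.98 452.91   5.81   0.04]
 [171.   307.04 317.99 452.89   5.85   0.04]
 [173.   306.99 317.98 452.87   5.87   0.04]
 [175.   307.17 317.74 452.85   5.66   0.04]
 [177.   308.46 317.5  453.11   4.85   0.04]]
```

There are 7.4 mm to go (clip thickness measures 5.8, against 6 given).

```bash
python3 -m inch '[{"linear":[-0.02,0.011,0],"twist":0,"gripper":0},{"linear":[-0.035,0.02,0],"twist":0,"gripper":0},{"linear":[-0.05,0.029,0],"twist":0,"gripper":0},{"linear":[-0.06,0.035,0],"twist":0,"gripper":0},{"linear":[-0.062,0.036,0],"twist":0,"gripper":0},{"linear":[-0.062,0.036,0],"twist":0,"gripper":0},{"linear":[-0.062,0.036,0],"twist":0,"gripper":0},{"linear":[-0.062,0.036,0],"twist":0,"gripper":0}]'
python3 look.py w7; python3 m6.py w7 327 327
```

```text
time: 10.12
tool_pos: [0.4974, -0.0448, 0.0737]
ee_rot: [3.136, -0.001, 1.046]
wrist_force: [8.9, -4.6, -6.9]
width: 0.0129
[ 0.49743281 -0.04479007  0.07366411] [ 3.13593836e+00 -6.78273939e-04  1.04637604e+00] 0.012923708055091923 [ 8.89204026 -4.57486717 -6.91042956]
ptr
[[180.   323.59 329.61 453.98   3.42   0.03]
 [183.   323.37 329.49 453.88   3.49   0.03]
 [186.   323.34 329.51 453.88   3.52   0.03]
 [189.   323.34 329.54 453.88   3.54   0.03]
 [192.   323.29 329.51 453.86   3.57   0.03]
 [195.   321.   329.75 453.27   5.02   0.03]
 [198.   322.81 330.05 453.87   4.16   0.03]
 [201.   319.85 333.41 453.98   7.81   0.03]
 [204.   319.96 333.35 454.     7.73   0.03]]
clip
[[149.   316.04 328.48 451.64   6.55   0.04]
 [151.   318.   329.85 452.52   6.25   0.04]
 [153.   317.38 330.13 452.42   6.73   0.04]
 [155.   318.65 330.12 452.75   6.07   0.04]
 [157.   319.05 329.88 452.79   5.73   0.04]
 [159.   319.04 329.68 452.74   5.64   0.04]
 [161.   319.   329.6  452.7    5.63   0.04]
 [163.   318.99 329.6  452.7    5.64   0.04]
 [165.   318.98 329.59 452.69   5.64   0.04]
 [167.   318.97 329.59 452.68   5.66   0.04]
 [169.   318.98 329.6  452.69   5.67   0.04]
 [171.   319.14 329.6  452.73   5.59   0.04]
 [173.   319.15 329.61 452.73   5.59   0.04]
 [175.   319.35 329.53 452.76   5.46   0.04]
 [177.   321.22 328.87 453.08   4.1    0.04]
 [179.   323.28 329.51 453.8    3.35   0.03]]
```

View pics/w7_c.png

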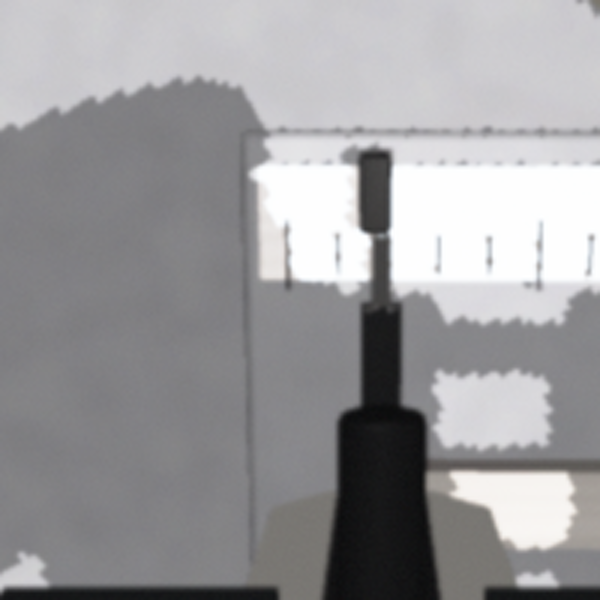

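The clip sits just left of the pointer, with 1.2 mm still to go. I'll nudge it.

```bash
python3 -m inch '[{"linear":[-0.006,0.003,0],"twist":0,"gripper":0},{"linear":[-0.011,0.006,0],"twist":0,"gripper":0},{"linear":[-0.011,0.006,0],"twist":0,"gripper":0},{"linear":[-0.011,0.006,0],"twist":0,"gripper":0},{"linear":[-0.011,0.006,0],"twist":0,"gripper":0},{"linear":[-0.011,0.006,0],"twist":0,"gripper":0}]'
python3 look.py w8; python3 m6.py w8 327 327 | awk 'NR%2==0'
```

```text
time: 10.67
tool_pos: [0.4965, -0.0443, 0.0737]
ee_rot: [3.136, -0.001, 1.046]
wrist_force: [9.4, -4.1, -6.3]
width: 0.0131
[ 0.49646519 -0.04425418  0.07366804] [ 3.13562359e+00 -7.51386901e-04  1.04634158e+00] 0.013148916874186354 [ 9.43804686 -4.13970262 -6.25507239]
[[180.   323.33 330.97 453.2    4.34   0.03]
 [186.   323.3  331.02 453.21   4.4    0.03]
 [192.   323.23 329.47 452.74   3.57   0.03]
 [198.   323.12 329.57 452.73   3.71   0.03]
 [204.   319.97 333.27 452.89   7.67   0.03]]
[[149.   318.05 330.5  451.61   6.56   0.04]
 [153.   319.07 332.32 452.36   7.     0.04]
 [157.   321.24 331.89 452.81   5.64   0.04]
 [161.   321.18 331.87 452.79   5.68   0.04]
 [165.   321.16 331.88 452.78   5.7    0.04]
 [169.   321.17 331.87 452.78   5.71   0.04]
 [173.   321.14 331.62 452.71   5.61   0.04]
 [177.   322.72 330.8  452.91   4.33   0.04]
```

View pics/w8_c.png

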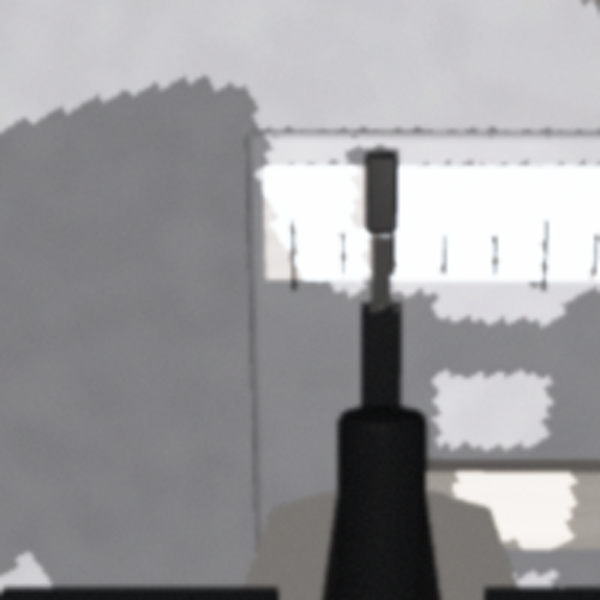

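The pointer (452.75) and the clip (452.79) now agree along the clamp. I'll hold for a second, then recheck drift, the knob and the bystanders.

```bash
python3 -m inch '[{"linear":[0,0,0],"twist":0,"gripper":0},{"linear":[0,0,0],"twist":0,"gripper":0},{"linear":[0,0,0],"twist":0,"gripper":0},{"linear":[0,0,0],"twist":0,"gripper":0},{"linear":[0,0,0],"twist":0,"gripper":0},{"linear":[0,0,0],"twist":0,"gripper":0},{"linear":[0,0,0],"twist":0,"gripper":0},{"linear":[0,0,0],"twist":0,"gripper":0}]'
python3 look.py w9; python3 m6.py w9 327 327 | awk 'NR%2==0'
python3 - <<'E'
from bench import robot
import cv2
s=robot.snapshot("scene");cv2.imwrite("pics/s9.png",cv2.resize(s["image"][200:450,120:420,::-1],None,fx=2.4,fy=2.4,interpolation=2))
E
```

```text
time: 11.38
tool_pos: [0.4965, -0.0442, 0.0737]
ee_rot: [3.136, -0.001, 1.046]
wrist_force: [9.2, -4.2, -6.8]
width: 0.0131
[ 0.49647266 -0.04423247  0.07366163] [ 3.13567172e+00 -7.59765336e-04  1.04634728e+00] 0.013149641834558379 [ 9.22488739 -4.18995509 -6.76461565]
[[180.   323.33 330.94 453.19   4.32   0.03]
 [186.   323.32 331.01 453.2    4.39   0.03]
 [192.   323.25 329.48 452.74   3.57   0.03]
 [198.   323.08 329.58 452.72   3.73   0.03]
 [204.   319.94 333.29 452.88   7.7    0.03]]
[[149.   318.06 330.48 451.6    6.54   0.04]
 [153.   319.21 332.31 452.38   6.92   0.04]
 [157.   321.23 331.88 452.8    5.64   0.04]
 [161.   321.2  331.87 452.79   5.67   0.04]
 [165.   321.16 331.87 452.78   5.7    0.04]
 [169.   321.17 331.88 452.78   5.71   0.04]
 [173.   321.15 331.61 452.7    5.6    0.04]
 [177.   322.71 330.81 452.9    4.34   0.04]
```

View pics/s9.png

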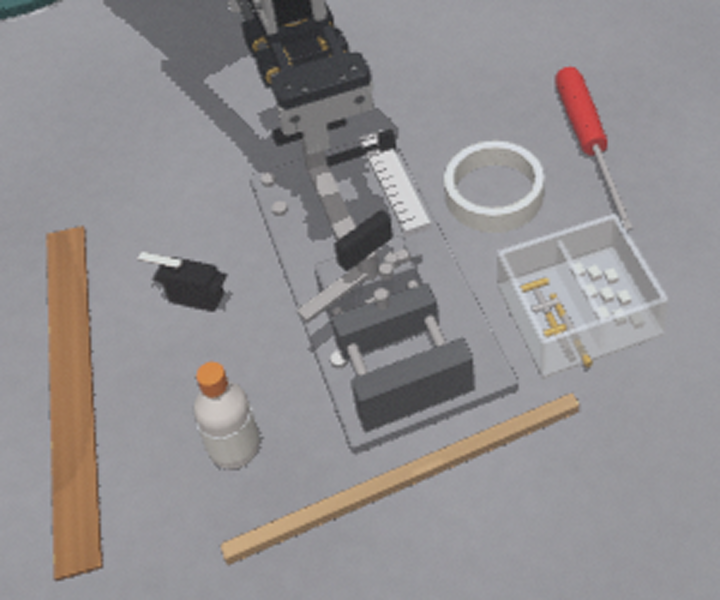

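The picture shows the jaw open, the knob still over (bar at ~(363,238), tongue out to the side), the pointer level with the clip at ~(388,142), and the bystanders where they were. Nothing drifts, so I'll hand in.

```bash
python3 -c "
from bench import robot
print(robot.close_job())"
```

```text
the job is handed in; nothing more can be done
None
```

I turned the latch knob clockwise about 69°; it clicked past its detent and stayed over. I then drew the handle out about 36.5 mm to the index clip and handed in at about 11.5 s, still holding it.

- **Alignment:** the last wrist picture puts the pointer within about 0.1 mm of the clip's middle along the clamp. A graduation mark beside the pointer shifts some image rows by about 0.4 mm, so I used the clean rows. My readings of the same points from different pictures differed by up to about 2–3 mm in absolute position. The pointer-to-clip offset was read within one picture and is less affected.
- **Steadiness:** it did not drift over about 0.7 s of holding, with a spring pull of about 10 N on the wrist.
- **Knob:** after I let go, it measured about 1.17 rad, inside the rest range of 1.12–1.25. The last scene picture shows the tongue still clear and the jaw open.
- **Bystanders:** by eye in that picture, they look unmoved; I did not measure them.
- **Grip width:** the finger opening read 14.7 mm on the 12 mm knob bar and 13.1 mm on the 14 mm cross-bar, which doesn't match the given sizes. Both grips held.

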